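Roll a dowel blank into the marking cradle, up to its stop

TASK

Roll the loose wooden dowel across the bench by pushing on its side with your fingertips, up the cradle's ramp until it drops into the V groove and lies in it, then push its end so that it slides along the groove fully up against the end stop. Do not pick the dowel up at any time, leave all the other things on the bench where they are, and finish clear of everything.

Things in the scene. Friction and masses are not known exactly. Their poses are not given: they have to be found in the camera images.
- dowel: loose smooth wooden dowel lying on its side: 40 mm in diameter, 140 mm long, 0.1 to 0.2 kg, thin dark pencil line along it. Origin at its centre, on its axis; x runs along it, y and z turn as it rolls. Starts beside the cradle on the ramp side, up to 0.1 rad askew of the groove. Pushed on its side it rolls easily, square to its own axis, and on a bit after a slow push; friction about 0.4
- cradle: wooden V cradle fixed to the bench, x = -80 to 70 mm in its frame. Origin on the bench under the bottom of the V groove; x along the groove to the end stop, y across it away from the entry ramp, z up. The groove is 3 mm above the bench at y = 0 and rises at 30 degrees both ways, to the crest on the ramp side and to 26 mm at y = 40; back rail 34 mm high at y = 40 to 56
- ramp_foot (a point): middle of the foot of the cradle's ramp, at bench level, y = -85 mm in the cradle's frame; axes as the cradle's. From here the ramp rises evenly to the crest
- crest (a point): middle of the crest between ramp and groove, 14.5 mm above the bench, y = -20 mm in the cradle's frame; axes as the cradle's
- groove (a point): where the centre of the dowel is when it lies in the groove with its end against the stop: over the cradle's origin, 26 mm above the bench; axes as the cradle's. The groove's other end, at x = -80 mm, is open; the dowel's end then lies 10 mm inside it
- stop_face (a point): point on the face of the end stop that the dowel's end is to touch, over the groove's bottom and 26 mm above the bench; axes as the cradle's. The stop is an upright plate 15 mm thick, 55 mm high, from y = -26 to 56 mm in the cradle's frame: it closes the groove's end at x = 70 mm but does not stand beside the ramp
- offcut: short round wooden offcut, 32 mm in diameter and 55 mm high, standing on end near the cradle's stop; origin at the centre of its underside. A bystander: leave it alone.
- sander: cork sanding block, 110 x 60 x 30 mm, lying behind the cradle (on the side away from the ramp); origin at the centre of its underside. A bystander: leave it alone.
- tape: brown ring-shaped roll of tape lying flat, 100 mm across, 25 mm high; origin at the centre of its underside. A bystander: leave it alone.
- glue: white glue bottle, 54 mm in diameter, 150 mm high, upright; origin at the centre of its underside. A bystander: leave it alone.
- jar: amber glass jar with a metal lid, 64 mm in diameter, 70 mm high; origin at the centre of its underside. A bystander: leave it alone.
- brush: flat brush lying on the bench, about 200 mm long; origin at the middle of its length, on the underside. A bystander: leave it alone.
- heatgun: blue and black heat gun standing on its back end, nozzle up, 230 mm high; origin at the centre of its underside. A bystander: leave it alone.

How it is judged:
By the outcome, as a careful person would: the job done as asked, in the order asked, and still so for the second after the job is handed in, with the robot touching nothing.
It also fails if it takes over 48 s, if anything falls off the work surface, if the arm or the gripper's body presses on something with over 40 N, if the wrist force passes 120 N, or if a joint passes its speed limit or range.

ROBOT

A 6-joint arm with a two-finger parallel gripper is mounted at the origin on the work surface. World frame = base frame: x ahead of the robot, y to its left, z up, the work surface at z = 0. Lengths are in m, angles in degrees, forces in N, time in s.
With the tool pointing down it reaches from about 0.35 to 0.875 m from the base axis. Payload 4.2 kg.
Tool frame: the origin (TCP) lies between the finger pads; the fingertips stand 11 mm ahead of it and the grasp point (between the pads) lies 8 mm behind it; z points along the fingers, y is the direction in which the jaws open and shut (so a half turn about z gives the same grasp; the last joint's range is limited). The gripper opens to 87 mm and grips with 3 to 60 N. Pads are 19 mm wide; open, the fingers measure 117 mm over their backs; the gripper's body (75 mm by 190 mm) begins 51 mm behind the grasp point.
Start: joints at [79.16, 22.042, 0.453, 0, -68.411, -14.817], TCP at [0.271, 0.563, 0.234] pointing down, gripper open.
Joint ranges: [-179.83, 179.83], [-69.29, 118.12], [-61.27, 80.66], [-181.25, 117.63], [-171.15, -9.14], [-177.46, 177.46]. Speed limits (degrees/s): [159.86, 159.86, 180, 180, 180, 180].

INTERFACE

Orientations are given as a 3x3 rotation matrix whose columns are the frame's x, y, z axes.
In Python, from station import sense, capture, get_calibration, finish_job, search_frame, cut_out gives the robot as it stands.
- The arm moves only by the tool arm_command, never from a script. Its argument "rows" is a list of rows, each an object with "fingers": the opening in per cent of the stroke, from 0 (shut) to 100 (fully open); "travel": the shift along the tool's x, y, z in cm, a list of three; "roll": the turn about the tool's z in degrees. A call has 1 to 10 rows; each row is the pose to reach, as a shift and turn from the pose commanded when the call began, along the tool's axes at that moment; what a row does not reach only later rows make up. A row lasts 1/10 s, in which the tool goes at most 50 mm and 8.59 degrees, less where a joint would pass 70% of its speed; a pose out of reach is approached as far as the arm can. A call with a gripper value outside its range is refused whole. The fingers move at their own pace and stop on an object; the grip force is fixed at half the most. Time passes only in rows, so rows that repeat a pose let the fingers close. It gives the time, the measured TCP pose, the force and the opening at its end, in the units of the state.
- sense(): the state, without advancing time (a new reading comes with each control period).
- capture(name): name is "scene" or "side" or "wrist"; returns (picture, depth): 400x640x3 uint8, red, green, blue; 400x640 float32, m along the optical axis (not along the pixel's ray), 0 where there is no reading.
- get_calibration(name): a dict with "fov_y" (degrees; the focal length in pixels is half the picture's height over the tangent of half this angle, whatever the lens; pixels are square), "cx", "cy" (the principal point, pixels), "distortion" ([k1, k2, p1, p2, k3] as OpenCV has them; the pictures are not rectified), "origin" and "attitude" of the camera in the world; the wrist camera has in their place "mount" (4x4, takes a point from camera to tool coordinates, whose origin is the TCP and whose axes are the flange's). Camera axes: x right, y down, z forward; pixel columns grow to the right and rows downward; lengths in m; the calibration is good to about 2 mm. A picture is of the moment at which its call begins: read the wrist's pose just before it. get_calibration takes no time and is no camera call.
- finish_job(): hands the job in, once; it reports no verdict.
Trained networks look in the newest picture that a camera, given by its name, has taken for a name from the list of things; names that differ only in an ending like _2 or _b are one class to them, and where a whole thing is asked for, a point or a joint stands for the part that bears it (a point fixed in the world has none). Each returns a list of dicts, best first, with "p" (0 to 1); they miss things now and then, are a little off and sometimes report something else, mostly with a low value. They report only what shows in the picture. A call takes as long as a camera call.
- search_frame(camera, label): "position" ([x, y, z] in m, in world coordinates, good to about 4 mm: the middle of the surface that is visible of it).
- cut_out(camera, label): "mask" (400x640 bool, what is visible of it).
The state is a dict: "time_s": time; "joints": joint angles; "joint_velocities": joint speeds; "effort": joint torques, N m; "tcp_pos": TCP position; "ee_rot": TCP orientation; "wrist_force": force on the tool from outside, world axes, zero at the start; "moment": the same for the moment, N m; "gripper_width": opening from 0.0 (shut) to 1.0 (fully open).
Only numpy, scipy, OpenCV 4.12 (cv2) and the standard library are available. Lean on these libraries where they do the work, as an engineer would, in place of code of your own. Each camera call takes 0.05 s, during which the arm holds its last target. There are 200 camera calls.

## Working session

There is one attempt and no reset: what is moved stays moved. The work goes in short steps, Python scripts to look and compute and a tool call to move; the robot and the scene stay as the last step left them, time stands still between calls to the robot, and variables do not carry over. Pictures are saved under pics/ and viewed, about 8 in all and at most 12, crops included, and the job is handed in when it is done.

Besides the shell and the picture viewer there is one more tool, called as a command line: name --argument value ..., lists and objects as JSON in quotes. arm_command: Moves the arm, as the interface text tells. Its arguments: {"type":"object","properties":{"rows":{"type":"array","items":{"type":"object","properties":{"fingers":{"type":"number"},"travel":{"type":"array","items":{"type":"number"}},"roll":{"type":"number"}}}}},"required":["rows"]}

```bash
mkdir -p pics
cat > h.py <<'E'
import numpy as np, cv2
from station import *
def cam(n):
    c=get_calibration(n); f=200/np.tan(np.radians(c["fov_y"])/2)
    K=np.array([[f,0,c["cx"]],[0,f,c["cy"]],[0,0,1.]]); D=np.array(c["distortion"],float)
    if "mount" in c:
        s=sense(); T=np.eye(4); T[:3,:3]=s["ee_rot"]; T[:3,3]=s["tcp_pos"]; T=T@np.array(c["mount"])
        return K,D,T[:3,3],T[:3,:3]
    return K,D,np.array(c["origin"]),np.array(c["attitude"])
def pts(C,mask,dep):
    K,D,o,R=C; v,u=np.nonzero(mask&(dep>0)); z=dep[v,u]
    n=cv2.undistortPoints(np.c_[u,v].astype(float)[:,None],K,D)[:,0]
    return (np.c_[n,np.ones(len(n))]*z[:,None])@R.T+o
def save(p,name): cv2.imwrite("pics/"+name,cv2.cvtColor(p,cv2.COLOR_RGB2BGR))
E
python3 - <<'E'
from h import *
np.set_printoptions(precision=3,suppress=True)
s=sense(); print(s["time_s"],s["tcp_pos"],s["ee_rot"])
for n in ["scene","side"]:
    C=cam(n); p,d=capture(n); save(p,n+"1.png"); print(n,C[2],C[3][:,2])
    for l in ["dowel","cradle","offcut"]+(["sander","tape","glue","jar","brush","heatgun"] if n=="scene" else []):
        r=search_frame(n,l)
        print(l,[(round(x["p"],2),np.round(x["position"],3)) for x in r[:2]])
        if l in("dowel","cradle"):
            r=cut_out(n,l)
            if r:
                P=pts(C,r[0]["mask"],d); P=P[P[:,2]>.004]; np.save(f"{n}_{l}.npy",P)
                m=np.median(P,0); w,V=np.linalg.eigh(np.cov((P-P.mean(0))[:,:2].T)); print("  med",m,"ax",V[:,1],"z",np.percentile(P[:,2],[2,50,98]))
print(sense()["time_s"])
E
```

```text
0.0 [0.27  0.563 0.232] [[ 0.901 -0.433 -0.001]
 [-0.433 -0.901 -0.002]
 [ 0.     0.002 -1.   ]]
scene [ 1.791 -0.655  1.104] [-0.706  0.367 -0.605]
dowel [(0.91, array([ 0.608, -0.139,  0.034]))]
  med [ 0.612 -0.139  0.034] ax [-0.982  0.188] z [0.007 0.034 0.042]
cradle [(0.63, array([0.657, 0.001, 0.011]))]
  med [0.664 0.006 0.014] ax [-0.995  0.096] z [0.004 0.014 0.054]
offcut []
sander [(0.92, array([0.691, 0.135, 0.03 ])), (0.43, array([ 0.666, -0.432,  0.046]))]
tape [(0.76, array([ 0.386, -0.37 ,  0.019]))]
glue [(0.91, array([0.413, 0.303, 0.074]))]
jar [(0.96, array([ 0.665, -0.429,  0.047]))]
brush [(0.81, array([ 0.528, -0.537,  0.016]))]
heatgun [(0.93, array([0.564, 0.469, 0.116])), (0.65, array([ 0.654, -0.002,  0.012]))]
side [ 0.162 -0.661  0.928] [ 0.346  0.558 -0.754]
dowel [(0.83, array([ 0.589, -0.141,  0.036]))]
  med [ 0.582 -0.14   0.035] ax [-0.976  0.22 ] z [0.013 0.035 0.042]
cradle [(0.65, array([0.645, 0.002, 0.01 ])), (0.52, array([ 0.52 , -0.535,  0.018]))]
  med [0.649 0.014 0.013] ax [-0.994  0.111] z [0.005 0.013 0.054]
offcut [(0.58, array([ 0.771, -0.065,  0.045]))]
0.9
```

View pics/side1.png

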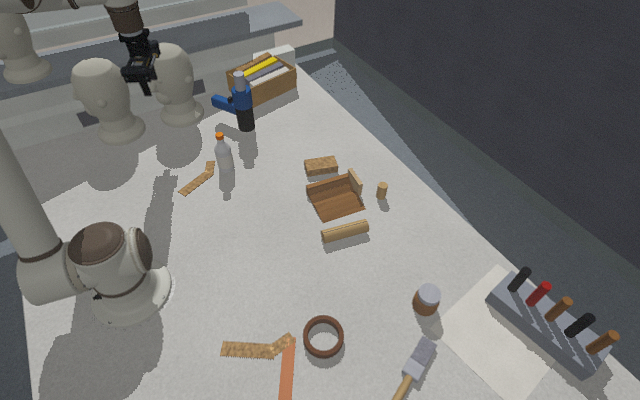

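View pics/scene1.png

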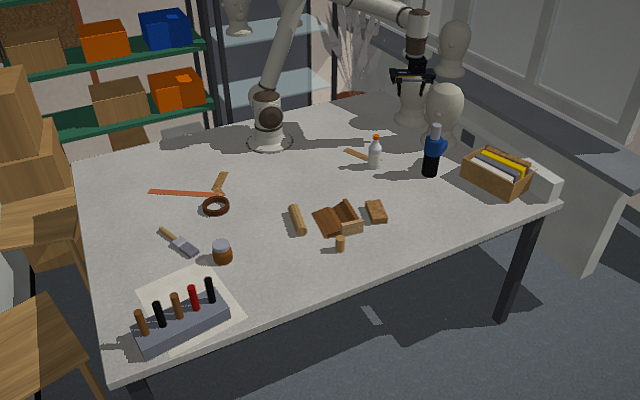

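Run:
```python
from h import *
from scipy.optimize import least_squares
np.set_printoptions(precision=4,suppress=True)
# cradle height model in its frame, near y; fit x,y,yaw
prof_y=np.array([-85,-20,0,40,40.01,56])/1e3; prof_z=np.array([0,14.5,3,26,34,34])/1e3
for n in ["scene","side"]:
    P=np.load(n+"_cradle.npy"); Q=P
    def loc(p,P): 
        c,s=np.cos(p[2]),np.sin(p[2]); d=P[:,:2]-p[:2]; return np.c_[d@[c,s],d@[-s,c]]
    best=None
    for flip in (0,np.pi):
        def f(p):
            L=loc(p,P); h=np.interp(L[:,1],prof_y,prof_z)
            h=np.where((L[:,0]>.07)&(L[:,1]>-.026),.055,h)
            return np.clip(h-P[:,2],-.03,.03)
        r=min((least_squares(f,[.65+dx,dy,flip+a],loss="soft_l1",f_scale=.003,diff_step=1e-3,x_scale=[.01,.01,.1]) for dx in(-.02,0,.02) for dy in (-.01,.01,.03) for a in(-.1,.0)),key=lambda r:r.cost)
        print(n,flip,r.x,r.cost,np.median(abs(r.fun)))
        L=loc(r.x,P); print("  x",np.percentile(L[:,0],[1,5,95,99]),"y",np.percentile(L[:,1],[1,99]), "stop x,y:",np.percentile(L[P[:,2]>.045],[2,50,98],axis=0).T)
    D=np.load(n+"_dowel.npy")
    def g(p):
        c,s=np.cos(p[1]),np.sin(p[1]); y=(D[:,:2]@[-s,c])-p[0]; return np.hypot(y,D[:,2]-.02)-.02
    r=least_squares(g,[-.02,-.1],loss="soft_l1",f_scale=.002); c,s=np.cos(r.x[1]),np.sin(r.x[1]); t=D[:,:2]@[c,s]; lo,hi=np.percentile(t,[.5,99.5])
    print("dowel",r.x,"len",hi-lo,"ctr",(lo+hi)/2*np.array([c,s])+r.x[0]*np.array([-s,c]),np.median(abs(r.fun)))
```

```text
scene 0 [ 0.6445  0.0139 -0.1565] 0.01592735776796227 0.0029616431589613917
  x [-0.0715 -0.0625  0.093   0.0956] y [-0.0719  0.0502] stop x,y: [[ 0.0748  0.087   0.0952]
 [-0.027   0.0103  0.0475]]
scene 3.141592653589793 [0.646  0.0123 6.1196] 0.016305731285755198 0.002927733511106095
  x [-0.0732 -0.0643  0.0912  0.0937] y [-0.0702  0.0516] stop x,y: [[ 0.073   0.0853  0.0934]
 [-0.0251  0.0122  0.0494]]
dowel [-0.0035 -0.2132] len 0.14209865744035832 ctr [ 0.5969 -0.1328] 0.0019249979814228192
side 0 [ 0.6485  0.0106 -0.1187] 0.011984555005768359 0.0017615887669563957
  x [-0.0823 -0.0766  0.0711  0.0796] y [-0.0704  0.0553] stop x,y: [[ 0.0664  0.0726  0.0812]
 [-0.0282  0.0064  0.0485]]
side 3.141592653589793 [0.6718 0.0281 4.6875] 0.047133741398440336 0.009155681597413978
  x [-0.0398 -0.0311  0.077   0.0899] y [-0.1068  0.0566] stop x,y: [[-0.0236  0.0192  0.0528]
 [ 0.0417  0.0499  0.061 ]]
dowel [-0.0067 -0.21  ] len 0.1397087875056381 ctr [ 0.588  -0.1322] 0.001147084305371547
```

The side view shows the dowel at px (345,231). The cradle, with its dark ramp facing the dowel, is at (337,195), the stop at (355,180) and the offcut at (381,190). The scene view agrees. The fits put the cradle at about (0.648, 0.011) with yaw −0.13, and the dowel at about (0.592, −0.132) with yaw −0.21. I'm going above the pushing side for a closer look.

arm_command --rows '[{"fingers": 100,"travel": [60,54,0],"roll": 76},{"fingers": 100,"travel": [60,54,0],"roll": 76},{"fingers": 100,"travel": [60,54,0],"roll": 76},{"fingers": 100,"travel": [60,54,0],"roll": 76},{"fingers": 100,"travel": [60,54,0],"roll": 76},{"fingers": 100,"travel": [60,54,0],"roll": 76},{"fingers": 100,"travel": [60,54,0],"roll": 76},{"fingers": 100,"travel": [60,54,0],"roll": 76},{"fingers": 100,"travel": [60,54,0],"roll": 76},{"fingers": 100,"travel": [60,54,0],"roll": 76}]'

```text
time_s: 1.9
tcp_pos: [0.4612, 0.0991, 0.2341]
ee_rot: [[-0.204, -0.979, 0.001], [-0.979, 0.204, 0.001], [-0.001, -0.001, -1.0]]
wrist_force: [1.4, 0.6, 0.0]
gripper_width: 1.001
```

arm_command --rows '[{"fingers": 100,"travel": [25.4,-17.6,3],"roll": 0},{"fingers": 100,"travel": [25.4,-17.6,3],"roll": 0},{"fingers": 100,"travel": [25.4,-17.6,3],"roll": 0},{"fingers": 100,"travel": [25.4,-17.6,3],"roll": 0},{"fingers": 100,"travel": [25.4,-17.6,3],"roll": 0},{"fingers": 100,"travel": [25.4,-17.6,3],"roll": 0},{"fingers": 100,"travel": [25.4,-17.6,3],"roll": 0},{"fingers": 100,"travel": [25.4,-17.6,3],"roll": 0}]'

```text
time_s: 2.7
tcp_pos: [0.5818, -0.185, 0.2025]
ee_rot: [[-0.205, -0.979, -0.002], [-0.979, 0.205, 0.0], [0.0, 0.002, -1.0]]
wrist_force: [-0.2, 0.3, 0.7]
gripper_width: 1.0
```

```bash
cat > look.py <<'E'
import sys
from h import *
np.set_printoptions(precision=4,suppress=True)
from scipy.optimize import least_squares
name=sys.argv[1]
s=sense(); print(s["time_s"],s["tcp_pos"],s["ee_rot"][:,0],s["wrist_force"]); C=cam("wrist"); p,d=capture("wrist"); save(p,name)
print("cam",C[2],C[3][:,2])
for l in ["dowel","cradle"]:
    r=cut_out("wrist",l)
    if not r: print("no",l); continue
    P=pts(C,r[0]["mask"],d); v,u=np.nonzero(r[0]["mask"]); print(l,r[0]["p"],"px",u.min(),u.max(),v.min(),v.max(),"z",np.percentile(P[:,2],[1,50,99])); np.save("wrist_"+l+".npy",P)
    if l=="dowel":
        zc=float(sys.argv[2]) if len(sys.argv)>2 else .02
        P=P[P[:,2]>zc-.012]; 
        def g(q):
            c,s=np.cos(q[1]),np.sin(q[1]); return np.hypot(P[:,:2]@[-s,c]-q[0],P[:,2]-q[2])-.02
        q=least_squares(g,[np.median(P[:,1])+.13*np.median(P[:,0]),-.15,zc],loss="soft_l1",f_scale=.001).x
        c,sn=np.cos(q[1]),np.sin(q[1]); t=P[:,:2]@[c,sn]; lo,hi=np.percentile(t,[.5,99.5])
        print("dowel yaw,z",q[1:],"len",hi-lo,"ctr",(lo+hi)/2*np.array([c,sn])+q[0]*np.array([-sn,c]))
E
python3 look.py w1.png
```

```text
2.7 [ 0.5818 -0.185   0.2025] [-0.2052 -0.9787  0.0002] [-0.1796  0.3001  0.7121]
cam [ 0.5675 -0.251   0.3533] [ 0.0502  0.2445 -0.9683]
dowel 0.55 px 246 390 209 248 z [0.0191 0.0368 0.0407]
dowel yaw,z [-0.211   0.0196] len 0.13789919784969407 ctr [ 0.5903 -0.133 ]
cradle 0.68 px 229 361 286 329 z [0.0008 0.0059 0.0128]
```

View pics/w1.png

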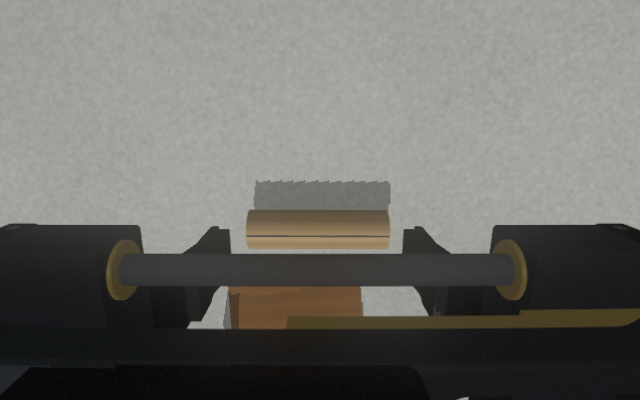

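The wrist view confirms the dowel (px 246–390, rows 209–248), with the ramp just beyond it. The two open fingers are centred on the dowel to within 3 mm, and there is a gap of about 23 mm. I'm descending, then approaching.

arm_command --rows '[{"fingers": 100,"travel": [0,0,5]},{"fingers": 100,"travel": [0,0,10]},{"fingers": 100,"travel": [0,0,14]},{"fingers": 100,"travel": [0,0,17]},{"fingers": 100,"travel": [0,0,18]},{"fingers": 100,"travel": [-0.5,0,18]},{"fingers": 100,"travel": [-1.0,0,18]},{"fingers": 100,"travel": [-1.4,0,18]},{"fingers": 100,"travel": [-1.7,0,18]},{"fingers": 100,"travel": [-2.0,0,18]}]'

```text
validation failed for argument at $.ro...
```

arm_command --rows '[{"fingers": 100,"travel": [0,0,5],"roll": 0},{"fingers": 100,"travel": [0,0,10],"roll": 0},{"fingers": 100,"travel": [0,0,14],"roll": 0},{"fingers": 100,"travel": [0,0,17],"roll": 0},{"fingers": 100,"travel": [0,0,18],"roll": 0},{"fingers": 100,"travel": [-0.5,0,18],"roll": 0},{"fingers": 100,"travel": [-1.0,0,18],"roll": 0},{"fingers": 100,"travel": [-1.4,0,18],"roll": 0},{"fingers": 100,"travel": [-1.7,0,18],"roll": 0},{"fingers": 100,"travel": [-2.0,0,18],"roll": 0}]'

```text
time_s: 3.85
tcp_pos: [0.5866, -0.1634, 0.0248]
ee_rot: [[-0.202, -0.979, 0.002], [-0.979, 0.202, -0.0], [-0.0, -0.002, -1.0]]
wrist_force: [0.3, 0.2, 0.8]
gripper_width: 1.001
```

arm_command --rows '[{"fingers": 100,"travel": [-0.3,0,0],"roll": 0},{"fingers": 100,"travel": [-0.7,0,0],"roll": -0.3},{"fingers": 100,"travel": [-1.1,0,0],"roll": -0.6},{"fingers": 100,"travel": [-1.5,0,0],"roll": -1},{"fingers": 100,"travel": [-1.9,0,0],"roll": -1.4},{"fingers": 100,"travel": [-2.3,0,0],"roll": -1.8},{"fingers": 100,"travel": [-2.7,0,0],"roll": -2.2},{"fingers": 100,"travel": [-3.1,0,0],"roll": -2.6},{"fingers": 100,"travel": [-3.5,0,0],"roll": -3},{"fingers": 100,"travel": [-3.9,0,0],"roll": -3.4}]'

```text
time_s: 4.85
tcp_pos: [0.5938, -0.1253, 0.0235]
ee_rot: [[-0.143, -0.99, -0.0], [-0.99, 0.143, 0.0], [0.0, 0.0, -1.0]]
wrist_force: [0.8, -0.1, 0.0]
gripper_width: 0.997
```

Run:
```python
from h import *
s=sense();print(s["tcp_pos"],s["ee_rot"][:,0],s["wrist_force"])
p,d=capture("side");save(cv2.resize(p[130:270,260:440],None,fx=4,fy=4,interpolation=cv2.INTER_CUBIC),"s2.png")
```

```text
[ 0.59379472 -0.12525459  0.02354803] [-1.43030988e-01 -9.89718211e-01  5.22142123e-08] [ 0.82366445 -0.0537602   0.00092346]
```

View pics/s2.png

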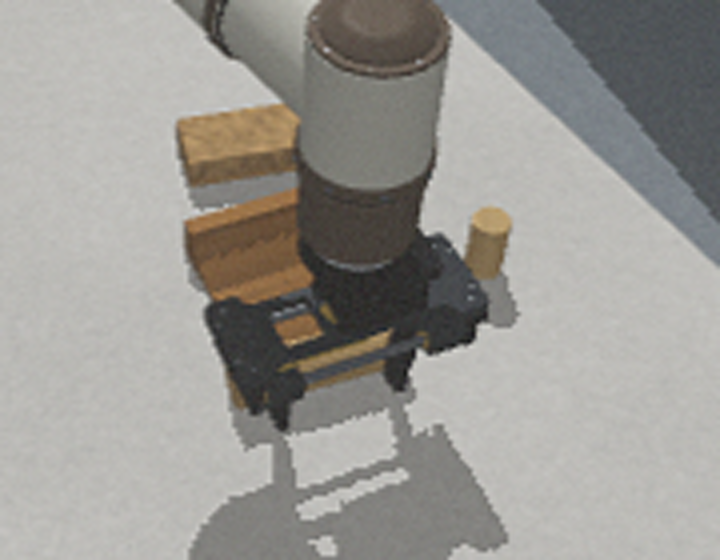

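The dowel lies square across both fingertips at the ramp side, crop px (345,360). The offcut at (490,240) is well clear. I'm continuing up the ramp, raising the tips as I go.

arm_command --rows '[{"fingers": 100,"travel": [-0.4,0,0],"roll": 0},{"fingers": 100,"travel": [-0.8,0,0],"roll": -0.1},{"fingers": 100,"travel": [-1.2,0,0],"roll": -0.2},{"fingers": 100,"travel": [-1.6,0,0],"roll": -0.3},{"fingers": 100,"travel": [-2.0,0,0],"roll": -0.4},{"fingers": 100,"travel": [-2.4,0,0],"roll": -0.5},{"fingers": 100,"travel": [-2.8,0,-0.05],"roll": -0.5},{"fingers": 100,"travel": [-3.2,0,-0.1],"roll": -0.5},{"fingers": 100,"travel": [-3.6,0,-0.15],"roll": -0.5},{"fingers": 100,"travel": [-4.0,0,-0.2],"roll": -0.5}]'

```text
time_s: 5.9
tcp_pos: [0.5995, -0.0858, 0.0257]
ee_rot: [[-0.135, -0.991, -0.0], [-0.991, 0.135, -0.0], [0.0, 0.0, -1.0]]
wrist_force: [-0.5, -1.6, 0.7]
gripper_width: 1.0
```

arm_command --rows '[{"fingers": 100,"travel": [-0.4,0,-0.05],"roll": 0},{"fingers": 100,"travel": [-0.8,0,-0.1],"roll": 0},{"fingers": 100,"travel": [-1.2,0,-0.15],"roll": 0},{"fingers": 100,"travel": [-1.6,0,-0.2],"roll": 0},{"fingers": 100,"travel": [-1.9,0,-0.25],"roll": 0},{"fingers": 100,"travel": [-2.2,0,-0.3],"roll": 0},{"fingers": 100,"travel": [-2.5,0,-0.35],"roll": 0},{"fingers": 100,"travel": [-2.8,0,-0.4],"roll": 0},{"fingers": 100,"travel": [-3.1,0,-0.45],"roll": 0},{"fingers": 100,"travel": [-3.4,0,-0.5],"roll": 0}]'

```text
time_s: 6.9
tcp_pos: [0.6041, -0.0521, 0.0306]
ee_rot: [[-0.135, -0.991, -0.0], [-0.991, 0.135, -0.0], [0.0, 0.0, -1.0]]
wrist_force: [0.2, -1.1, 0.5]
gripper_width: 1.005
```

Run:
```python
from h import *
s=sense();print(s["tcp_pos"],s["ee_rot"][:,0],s["wrist_force"])
p,d=capture("side");save(cv2.resize(p[130:270,260:440],None,fx=4,fy=4,interpolation=cv2.INTER_CUBIC),"s3.png")
```

```text
[ 0.60405675 -0.05210343  0.03059069] [-1.35045020e-01 -9.90839463e-01  2.26141466e-05] [ 0.24082015 -1.08842674  0.4511095 ]
```

View pics/s3.png

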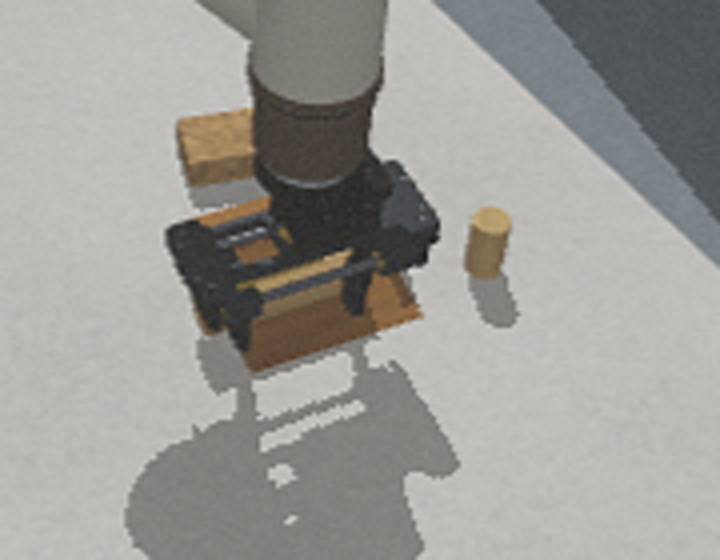

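arm_command --rows '[{"fingers": 100,"travel": [-0.3,0,-0.03],"roll": 0},{"fingers": 100,"travel": [-0.6,0,-0.06],"roll": 0},{"fingers": 100,"travel": [-0.9,0,-0.09],"roll": 0},{"fingers": 100,"travel": [-1.2,0,-0.12],"roll": 0},{"fingers": 100,"travel": [-1.5,0,-0.15],"roll": 0},{"fingers": 100,"travel": [-1.7,0,-0.15],"roll": 0},{"fingers": 100,"travel": [-1.9,0,-0.15],"roll": 0},{"fingers": 100,"travel": [-2.1,0,-0.15],"roll": 0},{"fingers": 100,"travel": [-2.3,0,-0.15],"roll": 0},{"fingers": 100,"travel": [-2.5,0,-0.15],"roll": 0}]'

```text
time_s: 7.95
tcp_pos: [0.6074, -0.0273, 0.032]
ee_rot: [[-0.135, -0.991, -0.0], [-0.991, 0.135, 0.0], [-0.0, 0.0, -1.0]]
wrist_force: [0.3, 1.1, 0.6]
gripper_width: 0.998
```

arm_command --rows '[{"fingers": 100,"travel": [-0.2,0,0],"roll": 0},{"fingers": 100,"travel": [-0.4,0,0],"roll": 0},{"fingers": 100,"travel": [-0.6,0,0],"roll": 0},{"fingers": 100,"travel": [-0.8,0,0],"roll": 0},{"fingers": 100,"travel": [-0.8,0,0],"roll": 0}]'

```text
time_s: 8.45
tcp_pos: [0.6086, -0.0194, 0.0321]
ee_rot: [[-0.135, -0.991, 0.0], [-0.991, 0.135, 0.0], [-0.0, -0.0, -1.0]]
wrist_force: [0.0, -0.4, -0.6]
gripper_width: 0.998
```

```bash
python3 look.py w2.png .026
python3 - <<'E'
from h import *
p,d=capture("side");C=cam("side")
r=cut_out("side","dowel");print([x["p"] for x in r]); P=pts(C,r[0]["mask"],d)
print(np.percentile(P,[1,50,99],axis=0))
E
```

```text
8.45 [ 0.6086 -0.0194  0.0321] [-0.1346 -0.9909 -0.    ] [ 0.0342 -0.3506 -0.6273]
cam [ 0.5989 -0.0861  0.1829] [ 0.0342  0.2474 -0.9683]
dowel 0.62 px 189 427 287 328 z [0.0323 0.0401 0.0455]
dowel yaw,z [-0.1397  0.0257] len 0.10449099225754033 ctr [0.6157 0.0153]
cradle 0.85 px 119 400 142 253 z [-0.0006  0.0058  0.0127]
[0.47]
[[ 0.54204585 -0.04969141  0.01190406]
 [ 0.63108335 -0.00362019  0.03199478]
 [ 0.65508293  0.01829435  0.10254547]]
```

The dowel's axis is at z ≈ 0.026 at the groove line, so it has dropped in. I'm backing off, lifting, and measuring its ends.

arm_command --rows '[{"fingers": 100,"travel": [1,0,0],"roll": 0},{"fingers": 100,"travel": [2.5,0,0],"roll": 0},{"fingers": 100,"travel": [2.5,0,-4],"roll": 0},{"fingers": 100,"travel": [2.5,0,-9],"roll": 0},{"fingers": 0,"travel": [2.5,4,-11],"roll": 0},{"fingers": 0,"travel": [1.5,9,-11],"roll": 0},{"fingers": 0,"travel": [-1,12,-11],"roll": 0},{"fingers": 0,"travel": [-3,14,-11],"roll": 0},{"fingers": 0,"travel": [-3,14,-11],"roll": 0}]'

```text
time_s: 9.6
tcp_pos: [0.4716, 0.0293, 0.1426]
ee_rot: [[-0.133, -0.991, -0.0], [-0.991, 0.133, 0.001], [-0.001, 0.0, -1.0]]
wrist_force: [0.9, -0.1, -0.7]
gripper_width: 0.633
```

```bash
cat > ends.py <<'E'
import sys
from h import *
from scipy.optimize import least_squares
np.set_printoptions(precision=4,suppress=True)
s=sense();print(s["time_s"],s["tcp_pos"],s["ee_rot"][:,0],s["wrist_force"])
for n in ["side","scene"]:
    p,d=capture(n);C=cam(n); save(p,sys.argv[1]+n+".png")
    r=cut_out(n,"dowel")
    if not r: print(n,"none");continue
    m=r[0]["mask"]
    P=pts(C,m,d); P=P[P[:,2]>.03]; t=(P[:,:2]-[.648,.011])@[.9916,-.1296]; y=(P[:,:2]-[.648,.011])@[.1296,.9916]
    print(n,r[0]["p"],"xc range",np.percentile(t,[.5,2,98,99.5]),"yc",np.percentile(y,[2,50,98]),"ztop",np.percentile(P[:,2],98))
p=cv2.imread("pics/"+sys.argv[1]+"side.png")
cv2.imwrite("pics/"+sys.argv[1]+"c.png",cv2.resize(p[130:250,270:410],None,fx=5,fy=5,interpolation=cv2.INTER_CUBIC))
E
python3 ends.py a
```

```text
9.6 [0.4716 0.0293 0.1426] [-0.1331 -0.9911 -0.0005] [ 0.8576 -0.0817 -0.6935]
side 0.92 xc range [-0.1054 -0.1044  0.0312  0.0337] yc [-0.0206 -0.0092  0.0116] ztop 0.048014141429099017
scene 0.84 xc range [-0.1012 -0.0998  0.0435  0.0456] yc [-0.0194 -0.0042  0.0163] ztop 0.04775363320878654
```

View pics/ac.png

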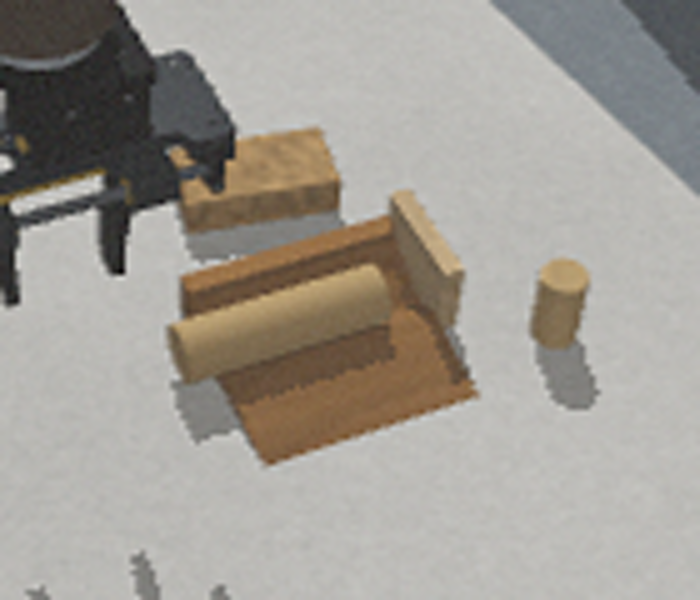

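The dowel lies in the groove, with its near end overhanging (crop px 190,350) and a gap of about 33 mm to the stop at px (380–420). I'm closing the fingers, lowering them behind that end and pushing along the groove.

arm_command --rows '[{"fingers": 0,"travel": [-0.5,-2,0],"roll": 0},{"fingers": 0,"travel": [-0.5,-2,0],"roll": 0},{"fingers": 0,"travel": [-0.5,-2,0],"roll": 0},{"fingers": 0,"travel": [-0.5,-2,4],"roll": 0},{"fingers": 0,"travel": [-0.5,-2,8],"roll": 0},{"fingers": 0,"travel": [-0.5,-2,10.5],"roll": 0},{"fingers": 0,"travel": [-0.5,-2,11.5],"roll": 0},{"fingers": 0,"travel": [-0.5,-2,11.5],"roll": 0}]'

```text
time_s: 10.6
tcp_pos: [0.4934, 0.0306, 0.026]
ee_rot: [[-0.135, -0.991, -0.003], [-0.991, 0.135, -0.001], [0.002, 0.003, -1.0]]
wrist_force: [0.4, -0.3, 0.2]
gripper_width: 0.008
```

arm_command --rows '[{"fingers": 0,"travel": [0,-1,-0.1],"roll": 0},{"fingers": 0,"travel": [0,-2,-0.1],"roll": 0},{"fingers": 0,"travel": [0,-2.7,-0.1],"roll": 0},{"fingers": 0,"travel": [0,-3.1,-0.1],"roll": 0},{"fingers": 0,"travel": [0,-3.4,-0.1],"roll": 0},{"fingers": 0,"travel": [0,-3.7,-0.1],"roll": 0},{"fingers": 0,"travel": [0,-4.0,-0.1],"roll": 0},{"fingers": 0,"travel": [0,-4.3,-0.1],"roll": 0},{"fingers": 0,"travel": [0,-4.6,-0.1],"roll": 0},{"fingers": 0,"travel": [0,-4.9,-0.1],"roll": 0}]'

```text
time_s: 11.6
tcp_pos: [0.5427, 0.0246, 0.028]
ee_rot: [[-0.135, -0.991, -0.001], [-0.991, 0.135, -0.0], [0.0, 0.001, -1.0]]
wrist_force: [-1.5, -0.4, 1.1]
gripper_width: 0.001
```

```bash
python3 ends.py b
```

```text
11.6 [0.5427 0.0246 0.028 ] [-0.1349 -0.9909  0.0004] [-1.5224 -0.3568  1.0517]
side 0.89 xc range [-0.0978 -0.094   0.0396  0.0419] yc [-0.0221 -0.0112  0.0099] ztop 0.04879097175787349
scene 0.71 xc range [-0.0834 -0.0702  0.0506  0.0519] yc [-0.0196 -0.0062  0.0125] ztop 0.048001128067113576
```

View pics/bc.png

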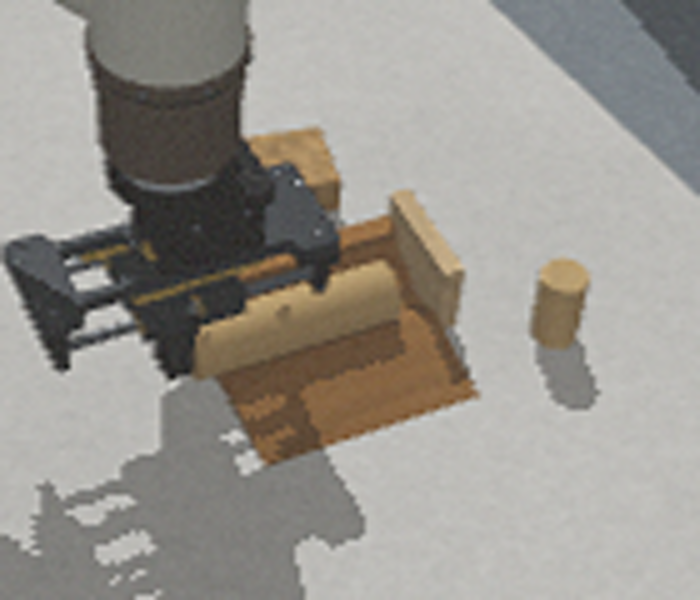

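The fingers are on the end at crop px (190,360), and the dowel has moved about 9 mm and is still seated. About 25 mm remains.

arm_command --rows '[{"fingers": 0,"travel": [0,-0.2,0],"roll": 0},{"fingers": 0,"travel": [0,-0.4,0],"roll": 0},{"fingers": 0,"travel": [0,-0.6,0],"roll": 0},{"fingers": 0,"travel": [0,-0.8,0],"roll": 0},{"fingers": 0,"travel": [0,-1.0,0],"roll": 0},{"fingers": 0,"travel": [0,-1.2,0],"roll": 0},{"fingers": 0,"travel": [0,-1.4,0],"roll": 0},{"fingers": 0,"travel": [0,-1.6,0],"roll": 0},{"fingers": 0,"travel": [0,-1.75,0],"roll": 0},{"fingers": 0,"travel": [0,-1.9,0],"roll": 0}]'

```text
time_s: 12.8
tcp_pos: [0.5618, 0.022, 0.028]
ee_rot: [[-0.135, -0.991, -0.0], [-0.991, 0.135, 0.0], [-0.0, 0.0, -1.0]]
wrist_force: [-0.9, -0.4, -0.2]
gripper_width: 0.004
```

arm_command --rows '[{"fingers": 0,"travel": [0,-0.1,0],"roll": 0},{"fingers": 0,"travel": [0,-0.2,0],"roll": 0},{"fingers": 0,"travel": [0,-0.3,0],"roll": 0}]'

```text
time_s: 13.1
tcp_pos: [0.5647, 0.0217, 0.028]
ee_rot: [[-0.135, -0.991, -0.0], [-0.991, 0.135, 0.0], [0.0, 0.0, -1.0]]
wrist_force: [-1.2, 0.4, -0.5]
gripper_width: 0.007
```

arm_command --rows '[{"fingers": 0,"travel": [0,-0.1,0],"roll": 0},{"fingers": 0,"travel": [0,-0.2,0],"roll": 0}]'

```text
time_s: 13.3
tcp_pos: [0.5667, 0.0214, 0.0281]
ee_rot: [[-0.135, -0.991, -0.0], [-0.991, 0.135, 0.0], [-0.0, 0.0, -1.0]]
wrist_force: [-0.3, 0.1, 0.4]
gripper_width: 0.007
```

arm_command --rows '[{"fingers": 0,"travel": [0,-0.1,0],"roll": 0},{"fingers": 0,"travel": [0,-0.1,0],"roll": 0}]'

```text
time_s: 13.5
tcp_pos: [0.5679, 0.0213, 0.0281]
ee_rot: [[-0.135, -0.991, 0.0], [-0.991, 0.135, 0.0], [-0.0, -0.0, -1.0]]
wrist_force: [-0.8, 0.2, 0.3]
gripper_width: 0.006
```

arm_command --rows '[{"fingers": 0,"travel": [0,-0.1,0],"roll": 0},{"fingers": 0,"travel": [0,-0.1,0],"roll": 0}]'

```text
time_s: 13.7
tcp_pos: [0.5683, 0.0211, 0.028]
ee_rot: [[-0.135, -0.991, -0.001], [-0.991, 0.135, -0.0], [0.0, 0.001, -1.0]]
wrist_force: [-1.9, 0.4, 0.6]
gripper_width: 0.003
```

```bash
python3 ends.py c
```

```text
13.7 [0.5683 0.0211 0.028 ] [-0.1351 -0.9908  0.0002] [-1.8569  0.3779  0.6358]
side 0.86 xc range [-0.0721 -0.0687  0.0653  0.067 ] yc [-0.0352 -0.0114  0.0096] ztop 0.08979848708112126
scene 0.69 xc range [-0.0615 -0.0504  0.0598  0.0638] yc [-0.0205 -0.0065  0.016 ] ztop 0.04857934938767121
```

arm_command --rows '[{"fingers": 0,"travel": [0,-0.1,0],"roll": 0},{"fingers": 0,"travel": [0,-0.1,0],"roll": 0}]'

```text
time_s: 14.1
tcp_pos: [0.5684, 0.021, 0.0279]
ee_rot: [[-0.135, -0.991, -0.003], [-0.991, 0.135, -0.0], [0.001, 0.003, -1.0]]
wrist_force: [-5.8, 1.3, 2.0]
gripper_width: 0.008
```

arm_command --rows '[{"fingers": 0,"travel": [0,-0.1,0],"roll": 0},{"fingers": 0,"travel": [0,-0.1,0],"roll": 0}]'

```text
time_s: 14.3
tcp_pos: [0.5684, 0.0209, 0.0279]
ee_rot: [[-0.135, -0.991, -0.005], [-0.991, 0.135, -0.0], [0.001, 0.005, -1.0]]
wrist_force: [-7.7, 3.5, 4.7]
gripper_width: 0.007
```

```bash
python3 ends.py d
```

```text
14.3 [0.5684 0.0209 0.0279] [-0.1354 -0.9908  0.001 ] [-7.6725  3.4706  4.7078]
side none
scene 0.61 xc range [-0.0527 -0.0475  0.0575  0.0598] yc [-0.0193 -0.0064  0.0134] ztop 0.04812824279435969
```

View pics/dc.png

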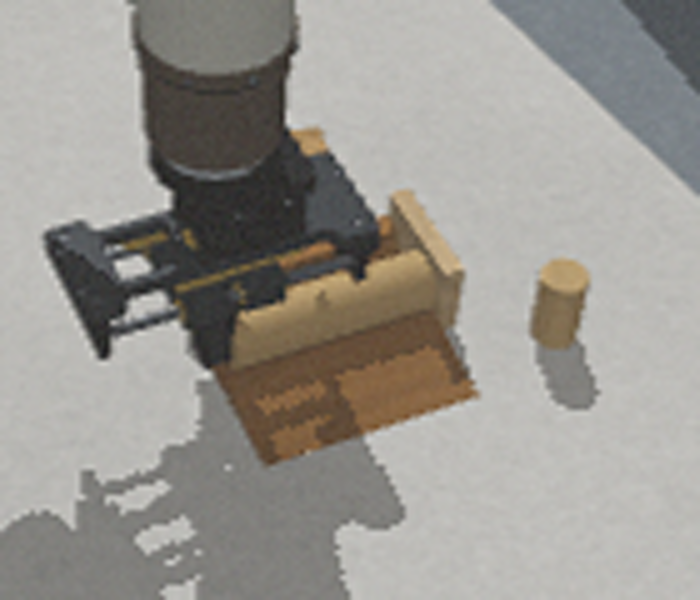

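The dowel's end meets the stop (crop px 435,280). The TCP has stalled and the force has risen to 8 N. I'm withdrawing straight back, then up.

arm_command --rows '[{"fingers": 0,"travel": [0,0.3,0],"roll": 0},{"fingers": 0,"travel": [0,0.8,0],"roll": 0},{"fingers": 0,"travel": [0,2.5,0],"roll": 0},{"fingers": 0,"travel": [0,6,0],"roll": 0},{"fingers": 0,"travel": [0,8,-4],"roll": 0},{"fingers": 0,"travel": [0,10,-9],"roll": 0},{"fingers": 0,"travel": [0,10,-14],"roll": 0},{"fingers": 0,"travel": [0,10,-18],"roll": 0},{"fingers": 0,"travel": [0,10,-18],"roll": 0}]'

```text
time_s: 15.4
tcp_pos: [0.4759, 0.0355, 0.2153]
ee_rot: [[-0.133, -0.991, 0.017], [-0.991, 0.133, 0.004], [-0.007, -0.016, -1.0]]
wrist_force: [0.8, 0.2, -1.4]
gripper_width: 0.001
```

```bash
python3 ends.py e
```

```text
15.4 [0.4759 0.0355 0.2153] [-0.1333 -0.9911 -0.0067] [ 0.8396  0.1681 -1.3908]
side 0.72 xc range [-0.0719 -0.0716  0.065   0.0681] yc [-0.0211 -0.0094  0.0108] ztop 0.04849799342943773
scene 0.59 xc range [-0.067  -0.0643  0.0608  0.069 ] yc [-0.0196 -0.0053  0.0154] ztop 0.048430070532928894
```

View pics/ec.png

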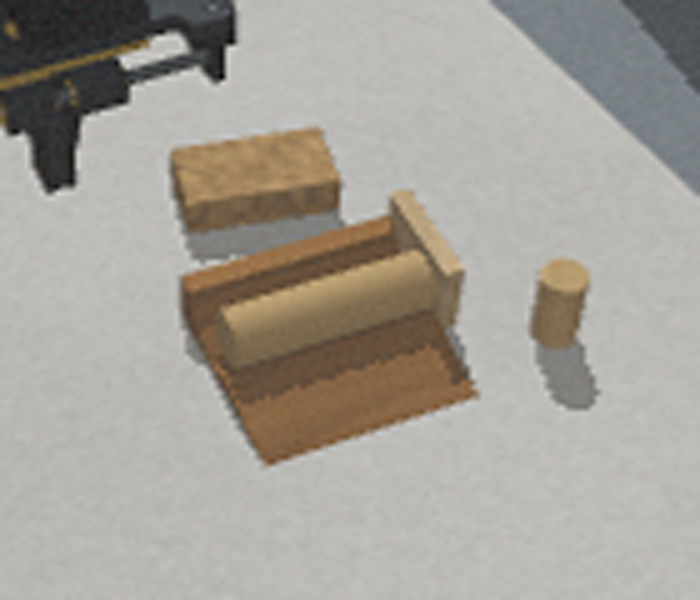

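```bash
python3 -c "
from station import *
print(finish_job())"
```

```text
the job is handed in; nothing more can be done
None
```

The dowel is lying in the V groove with its end against the stop, and I handed the job in at about 15.5 s of the 48 s allowed. I rolled it up the ramp with both open fingertips on its side. It dropped into the groove, and I then pushed its end along with the fingers closed. It was never gripped or lifted.

**Checks that passed:**
- **Seated in the groove:** a fit to the wrist camera's depth put the dowel's axis 25.7 mm above the bench; 26 mm is expected.
- **Against the stop:** the fingers stalled while the push force rose to about 8 N. In the last picture, taken after I backed off, there is no visible gap at the stop.
- **Clear of everything:** the gripper ended about 0.2 m above the bench. The offcut and sander look unmoved in the last picture. I did not look again at the tape, glue, jar, brush or heat gun; the arm passed well clear of them.

**Checks that disagreed or failed:**
- **Dowel position along the groove:** the two fixed cameras differed by several mm at times. At the end the side camera put the dowel at −72 to 68 mm and the scene camera at −67 to 69 mm; −70 to 70 mm is expected.
- **Missed detection:** the side camera failed to find the dowel once, while the gripper was hiding it.

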